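Snap the cover onto the ingredient tub

ROBOT

A 7-joint arm with a two-finger parallel gripper is mounted at the origin on the work surface. World frame = base frame: x ahead of the robot, y to its left, z up, the work surface at z = 0. Lengths are in m, angles in rad, forces in N, time in s.
With the tool pointing down it reaches from about 0.425 to 0.875 m from the base axis. Payload 4.7 kg.
Tool frame: the origin (TCP) lies between the finger pads; the fingertips stand ctrl.tip_reach ahead of it and the grasp point (between the pads) lies 5 mm behind it (ctrl.tip_reach is the distance from the TCP to the fingertips, in m); z points along the fingers, y is the direction in which the jaws open and shut (so a half turn about z gives the same grasp; the last joint's range is limited). The gripper opens to 87 mm and grips with 3 to 60 N. Pads are 19 mm wide; open, the fingers measure 117 mm over their backs; the gripper's body (75 mm by 190 mm) begins 51 mm behind the grasp point.
Start: joints at [1.345, 0.321, -0.07, 1.45, 0.023, 1.371, -0.057], TCP at [0.154, -0.631, 0.237] pointing down, gripper open.
Joint ranges: [-2.86, 2.86], [-0.3, 2.09], [-1.38, 1.24], [0.06, 2.45], [-1.56, 4.7], [0.09, 2.05], [-2.69, 2.69]. Speed limits (rad/s): [2.57, 2.57, 3.14, 3.14, 3.14, 3.14, 3.14].

INTERFACE

Orientations are given as a rotation vector (axis times angle).
In Python, from bench import ctrl gives the robot as it stands.
- The arm moves only by the shell command python3 -m handwheel 'ROWS' [FORCE]. ROWS is JSON, a list of rows, each a list of 7 numbers: the shift along the tool's x, y, z in mm, then the turn, a rotation vector about the tool's x, y, z in rad, then the gripper's target within -1 to 1 (shut at 1, half-way at 0, fully open at -1). In form: [[dx, dy, dz, ax, ay, az, grip], ...]. A call has 1 to 12 rows; each row is the pose to reach, as a shift and turn from the pose commanded when the call began, along the tool's axes at that moment; what a row does not reach only later rows make up. A row lasts 1/8 s, in which the tool goes at most 62.5 mm and 10.7 degrees, less where a joint would pass 70% of its speed; a pose out of reach is approached as far as the arm can. A call with a gripper value outside its range is refused whole. The fingers move at their own pace and stop on an object; FORCE is the grip in N (left out, the last holds). Time passes only in rows, so rows that repeat a pose let the fingers close. It gives the time, the measured TCP pose, the force and the opening at its end, in the units of the state.
- ctrl.get_state(): the state, without advancing time (a new reading comes with each control period).
- ctrl.get_image(name): name is "scene" or "top" or "wrist"; returns the picture (420x560x3 uint8, red, green, blue); there is no depth.
- ctrl.camera_model(name): a dict with "mtx" (3x3 intrinsics, pixels), "xyz" and "orientation" of the camera in the world. Camera axes: x right, y up, looking along -z (the intrinsics and any distortion apply to the point x, -y, -z); pixel columns grow to the right and rows downward; lengths in m; the calibration is good to about 2 mm. A picture is of the moment at which its call begins: read the wrist's pose just before it. camera_model takes no time and is no camera call; for the wrist camera it gives the pose at the moment of the call.
- ctrl.close_job(): hands the job in, once; it reports no verdict.
The state is a dict: "time": time; "joint_positions": joint angles; "qd": joint speeds; "joint_torque": joint torques, N m; "position": TCP position; "tool_rot": TCP orientation; "ft_force": force on the tool from outside, world axes, zero at the start; "torque": the same for the moment, N m; "grip_width": opening from 0.0 (shut) to 1.0 (fully open).
Only numpy, scipy, OpenCV 4.12 (cv2) and the standard library are available. Lean on these libraries where they do the work, as an engineer would, in place of code of your own. Each camera call takes 0.05 s, during which the arm holds its last target.

TASK

Put the loose cover on the open ingredient tub that stands in the steel tray: set it squarely over the two snap hooks and press it straight down until both ends have clicked and it lies level and fully home on the rim, then let go. The tub can stand a little to either side in its tray, so find by touch (or sight) where it really is first. Leave the bottles, jars and other things around it where they are.

Things in the scene. Friction and masses are not known exactly. Their poses are not given: they have to be found in the camera images.
- tray: Flat dark steel tray fixed to the worktop, 130 mm (its x) by 236 mm (its y), lips 18 mm high; origin at the centre of its underside. The open white tub stands in it, square to it and centred in x, but in the tray's y its centre may be anywhere within 16 mm of the tray's: this shift is not reported and has to be felt or seen.
- tub_place (a point): Centre of the tray's floor, 6 mm above the worktop (fixed to the tray, not to the tub). The tub: 110 mm (tray x) by 160 mm (tray y) outside, walls 5 mm, inside 100 by 150 mm, rim 76 mm above the worktop, packets inside up to 31 mm above the worktop. Friction holds it in the tray: it slides only at about 30 N.
- rim_level (a point): Point over the tray's centre at rim height (fixed to the tray). At the middle of the tub's +y and -y ends stands a springy upright hook, 30 mm wide, beam 6 mm outside the end wall; its head, sloping on top, spans 86 to 102 mm above the worktop and juts in to 79 mm from the tub's centre. Pressing the cover down bends heads 5 mm outward (7 to 13 N down each), then they snap over it.
- cover_mid (a point): Loose white cover of the tub, 104 mm (its x) by 168 mm (its y), 180 g, the same either way round; this is its centre, 21 mm above its underside. Skirt 6 mm deep, 92 by 145 mm outside, enters the tub with 4 and 2.5 mm play each side; above it the plate, 8 mm thick, top face 7 mm below this point. Fully home: plate on the rim, this point 91 mm above the worktop, hook heads over both ends.
- cover_rib (a point): Centre of the grip rib on the cover's plate, 7 mm above the cover's centre: rib 20 mm (cover x) by 64 mm (cover y), 28 mm high, standing on the plate.
- can: Bystander, leave alone: food can, 68 mm across, 85 mm tall; origin at the centre of its underside
- jar: Bystander, leave alone: glass jar, 64 mm across, 80 mm tall; origin at the centre of its underside
- soy_bottle: Bystander, leave alone: sauce bottle, 60 mm across, 210 mm tall; origin at the centre of its underside
- vinegar_bottle: Bystander, leave alone: sauce bottle, 60 mm across, 200 mm tall; origin at the centre of its underside
- oil_jug: Bystander, leave alone: big oil bottle, 110 mm across, 240 mm tall; origin at the centre of its underside
- bowl: Bystander, leave alone: steel bowl, 120 mm across, 50 mm tall; origin at the centre of its underside
- scoop: Bystander, leave alone: serving spoon lying flat, 160 mm long; origin at the underside of its middle
Things that resemble listed ones, but are neither listed nor needed, are in the scene too. What is meant by the part that bears cover_mid is not green or yellow, and is the larger of those in its own colour.

How it is judged:
By the outcome, as a careful person would: the job done as asked, in the order asked, and still so for the second after the job is handed in, with the robot touching nothing.
It also fails if it takes over 70 s, if anything falls off the work surface, if the arm or the gripper's body presses on something with over 40 N, if the wrist force passes 120 N, or if a joint passes its speed limit or range.

## Working session

There is one attempt and no reset: what is moved stays moved. The work goes in short steps, Python scripts to look and compute and a shell command to move; the robot and the scene stay as the last step left them, time stands still between calls to the robot, and variables do not carry over. Pictures are saved under pics/ and viewed, and the job is handed in when it is done.

```bash
ls; mkdir -p pics; python3 - <<'E'
from bench import ctrl
import cv2
print(ctrl.get_state(), ctrl.tip_reach)
for n in ("scene","top","wrist"):
    m=ctrl.camera_model(n); print(n,m)
    cv2.imwrite(f"pics/{n}0.png",ctrl.get_image(n)[:,:,::-1])
E
```

```text
pics
{'time': 0.0, 'joint_positions': array([ 1.34510233,  0.32185252, -0.07009754,  1.45170611,  0.02257917,
        1.37080981, -0.05691804]), 'qd': array([-1.17965950e-03,  5.55855897e-04,  1.45050296e-03, -7.09581504e-05,
       -8.92098721e-05, -1.15291177e-03, -5.46393988e-04]), 'joint_torque': array([-3.70197777e-04, -4.91286314e+01, -4.03940734e-01, -3.12528026e+01,
       -6.39710063e-02,  4.37123794e-02,  1.90477235e-04]), 'position': array([ 0.15421326, -0.63087744,  0.23542681]), 'tool_rot': array([-3.11708520e+00, -3.75563890e-01,  4.91709423e-04]), 'ft_force': array([-0.02047699,  0.0809861 , -0.14317188]), 'torque': array([0.05856301, 0.01324926, 0.02993118]), 'grip_width': 0.9987942734774051} 0.014
scene {'mtx': array([[402.31797859,   0.        , 279.72395417],
       [  0.        , 402.31797859, 212.55771558],
       [  0.        ,   0.        ,   1.        ]]), 'xyz': array([ 1.17296304, -0.17875265,  0.95913383]), 'orientation': array([0.59437869, 0.45410709, 1.22696026])}
top {'mtx': array([[415.6187502 ,   0.        , 285.28857179],
       [  0.        , 415.6187502 , 214.87399397],
       [  0.        ,   0.        ,   1.        ]]), 'xyz': array([ 0.35571362, -0.0099351 ,  1.14006717]), 'orientation': array([ 0.10291572, -0.08226663, -1.56898946])}
wrist {'mtx': array([[330.43966247,   0.        , 283.21146862],
       [  0.        , 330.43966247, 207.42849408],
       [  0.        ,   0.        ,   1.        ]]), 'xyz': array([ 0.23316923, -0.6119851 ,  0.38226405]), 'orientation': array([-0.24946734,  0.19922156, -1.31932307])}
```

View pics/scene0.png

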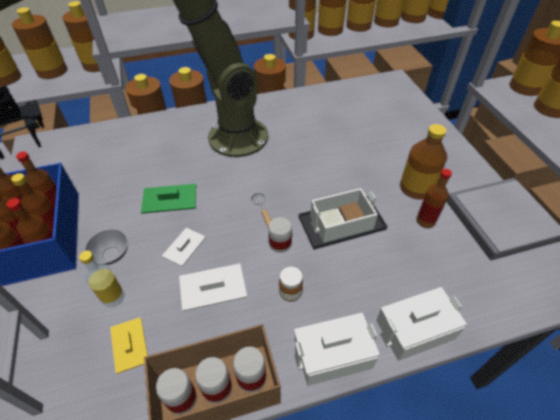

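View pics/top0.png

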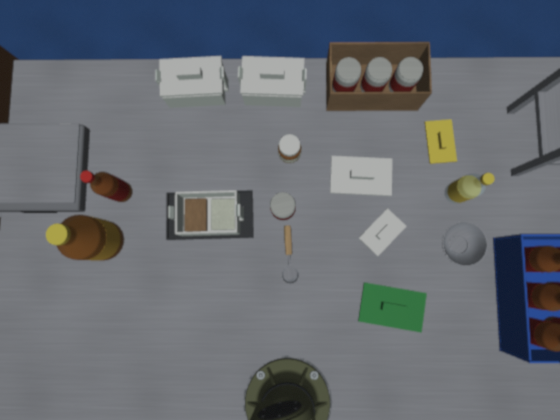

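View pics/wrist0.png

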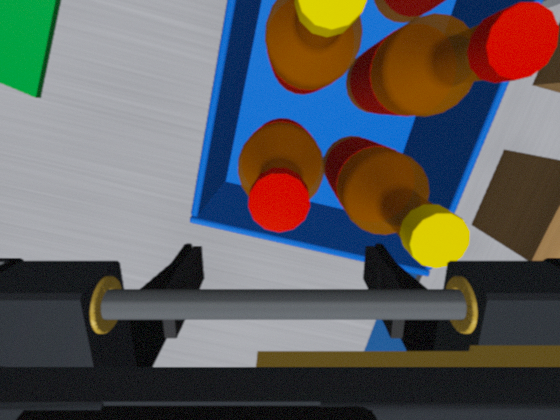

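```bash
cat > h.py <<'E'
import numpy as np, cv2
from scipy.spatial.transform import Rotation as R
def ray(m,uv):
    uv=np.atleast_2d(np.asarray(uv,float)); K=m["mtx"]
    d=np.c_[(uv[:,0]-K[0,2])/K[0,0],-(uv[:,1]-K[1,2])/K[1,1],-np.ones(len(uv))]
    return np.array(m["xyz"]),R.from_rotvec(m["orientation"]).apply(d)
def plane(m,uv,z):
    o,d=ray(m,uv); return o+d*((z-o[2])/d[:,2])[:,None]
def proj(m,p):
    c=R.from_rotvec(m["orientation"]).inv().apply(np.atleast_2d(p)-m["xyz"]); K=m["mtx"]
    return np.c_[K[0,0]*c[:,0]/-c[:,2]+K[0,2],-K[1,1]*c[:,1]/-c[:,2]+K[1,2]]
E
python3 - <<'E'
from h import *
from bench import ctrl
for n,z0 in (("top",None),("scene",None)):
    m=ctrl.camera_model(n); im=cv2.imread(f"pics/{n}0.png"); hsv=cv2.cvtColor(im,cv2.COLOR_BGR2HSV)
    g=cv2.cvtColor(im,cv2.COLOR_BGR2GRAY)
    msk=((hsv[...,1]<40)&(g>185)).astype(np.uint8)
    cs,_=cv2.findContours(msk,cv2.RETR_EXTERNAL,cv2.CHAIN_APPROX_NONE)
    for c in cs:
        if cv2.contourArea(c)<300: continue
        r=cv2.minAreaRect(plane(m,c[:,0,:],0.014)[:,:2].astype(np.float32))
        print(n,c[:,0].mean(0).round(),"center",np.round(r[0],4),"size",np.round(r[1],4),"ang",round(r[2],2))
im=cv2.imread("pics/top0.png")
cv2.imwrite("pics/tz.png",np.hstack([cv2.resize(im[165:260,150:270],None,fx=4,fy=4,interpolation=cv2.INTER_CUBIC)[:380,:], cv2.resize(im[140:235,320:400],None,fx=4,fy=4,interpolation=cv2.INTER_CUBIC)]))
E
```

```text
scene [335. 342.] center [0.8366 0.0536] size [0.1797 0.1126] ang 87.69
scene [422. 318.] center [0.8382 0.2894] size [0.1156 0.1801] ang 2.97
scene [211. 286.] center [ 0.599  -0.2059] size [0.1698 0.1043] ang 87.01
scene [183. 246.] center [ 0.4465 -0.2615] size [0.071  0.1146] ang 46.28
```

View pics/tz.png

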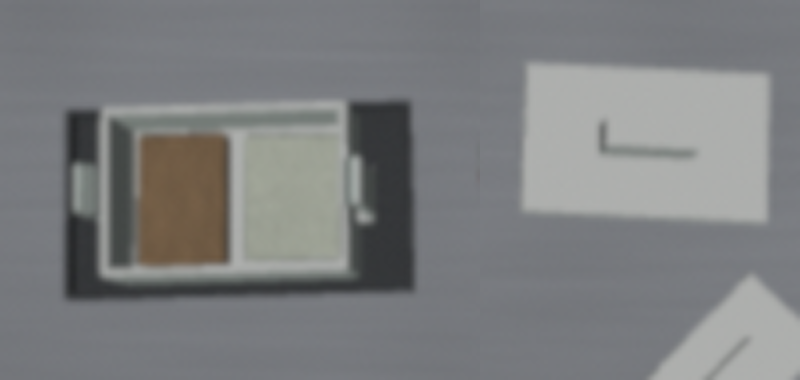

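```bash
python3 - <<'E'
from h import *
from bench import ctrl
m=ctrl.camera_model("top"); im=cv2.imread("pics/top0.png"); g=cv2.cvtColor(im,cv2.COLOR_BGR2GRAY)
hsv=cv2.cvtColor(im,cv2.COLOR_BGR2HSV)
print(g[170:182,335:340].mean(),g[200,330:335],g[215,205],[g[190,x] for x in range(170,260,5)])
def rects(msk,z,name,lo=300):
    cs,_=cv2.findContours(msk.astype(np.uint8),cv2.RETR_EXTERNAL,cv2.CHAIN_APPROX_NONE)
    for c in cs:
        if cv2.contourArea(c)<lo: continue
        r=cv2.minAreaRect(plane(m,c[:,0,:],z)[:,:2].astype(np.float32))
        print(name,c[:,0].mean(0).round(),"center",np.round(r[0],4),"size",np.round(r[1],4),"ang",round(r[2],2))
rects((g>145)&(hsv[...,1]<50),0.014,"cover")
rects((g>145)&(hsv[...,1]<50),0.076,"tub")
d=(g<85); d[:160]=0; d[250:]=0; d[:,:160]=0; d[:,262:]=0
rects(d,0.018,"tray18")
# corners by eye in tz.png
q=lambda a:np.array(a)/4.+[150,165]
print("rim",plane(m,q([[99,107],[346,100],[350,276],[102,279]]),.076).round(4))
print("tray18",plane(m,q([[66,109],[410,101],[414,290],[66,298]]),.018).round(4))
print("tray0",plane(m,q([[66,109],[410,101],[414,290],[66,298]]),.0).round(4))
E
```

```text
174.13333333333333 [121 121 121 120 120] 88 [np.uint8(122), np.uint8(125), np.uint8(128), np.uint8(129), np.uint8(130), np.uint8(133), np.uint8(132), np.uint8(138), np.uint8(139), np.uint8(143), np.uint8(149), np.uint8(149), np.uint8(155), np.uint8(148), np.uint8(92), np.uint8(91), np.uint8(84), np.uint8(121)]
cover [382. 231.] center [ 0.4436 -0.258 ] size [0.0716 0.114 ] ang 46.04
cover [206. 212.] center [0.4984 0.2233] size [0.1177 0.1678] ang 1.55
cover [361. 175.] center [ 0.5992 -0.2032] size [0.1671 0.1053] ang 87.14
cover [289. 144.] center [ 0.6879 -0.0053] size [0.0563 0.0558] ang 44.24
cover [272.  77.] center [0.8859 0.0429] size [0.1793 0.1145] ang 87.69
cover [193.  77.] center [0.8865 0.2751] size [0.114  0.1811] ang 2.85
tub [382. 231.] center [ 0.4388 -0.2444] size [0.0676 0.1077] ang 46.04
tub [206. 212.] center [0.4905 0.2105] size [0.1112 0.1585] ang 1.55
tub [361. 175.] center [ 0.5858 -0.1926] size [0.1579 0.0995] ang 87.14
tub [289. 144.] center [ 0.6696 -0.0056] size [0.0532 0.0528] ang 44.24
tub [272.  77.] center [0.8567 0.04  ] size [0.1694 0.1082] ang 87.69
tub [193.  77.] center [0.8573 0.2594] size [0.1077 0.1712] ang 2.85
tray18 [216. 226.] center [0.4891 0.2121] size [0.1293 0.2367] ang 1.97
rim [[0.5427 0.2921 0.076 ]
 [0.547  0.131  0.076 ]
 [0.4324 0.1268 0.076 ]
 [0.4305 0.2866 0.076 ]]
tray18 [[0.5515 0.3312 0.018 ]
 [0.5567 0.0948 0.018 ]
 [0.4271 0.0908 0.018 ]
 [0.4217 0.3268 0.018 ]]
tray0 [[0.5547 0.3367 0.    ]
 [0.5599 0.0965 0.    ]
 [0.4282 0.0924 0.    ]
 [0.4228 0.3322 0.    ]]
```

```bash
cat >> h.py <<'E'
def toT(state,p,yaw):
    """target TCP position p, tool pointing down with tool y axis along world (cos(yaw), sin(yaw)) (mod pi) -> shift mm, turn rotvec (tool axes)"""
    Rc=R.from_rotvec(state["tool_rot"]); best=None
    for y in (yaw,yaw+np.pi):
        yv=np.array([np.cos(y),np.sin(y),0]); z=np.array([0,0,-1.]); x=np.cross(yv,z)
        r=(Rc.inv()*R.from_matrix(np.c_[x,yv,z])).as_rotvec()
        if best is None or np.linalg.norm(r)<np.linalg.norm(best): best=r
    return (Rc.inv().apply(np.array(p)-state["position"])*1000).round(1),best.round(4)
E
python3 - <<'E'
from h import *
from bench import ctrl
s=ctrl.get_state()
print(R.from_rotvec(s["tool_rot"]).as_matrix().round(3))
yaw=np.radians(-2.9)
print(toT(s,[.599,-.204,.26],yaw))
m=ctrl.camera_model("wrist")
Rt=R.from_rotvec(s["tool_rot"])
print("cam in tool",Rt.inv().apply(m["xyz"]-s["position"]).round(4),(Rt.inv()*R.from_rotvec(m["orientation"])).as_matrix().round(3))
E
```

```text
[[ 0.971  0.238 -0.   ]
 [ 0.238 -0.971  0.001]
 [-0.    -0.002 -1.   ]]
(array([ 533.5, -309.2,  -23.9]), array([-1.4000e-03, -9.0000e-04, -1.2804e+00]))
cam in tool [ 8.120e-02  1.000e-04 -1.467e-01] [[ 0.001  0.956  0.292]
 [ 1.    -0.001  0.001]
 [ 0.001  0.292 -0.956]]
```

```bash
python3 -m handwheel '[[20,-12,-40,0,0,0,-1],[69,-40,-60,0,0,-0.15,-1],[120,-70,-60,0,0,-0.28,-1],[171,-100,-60,0,0,-0.41,-1],[222,-130,-60,0,0,-0.54,-1],[273,-160,-60,0,0,-0.67,-1],[324,-190,-60,0,0,-0.8,-1],[375,-220,-60,0,0,-0.93,-1],[426,-250,-50,0,0,-1.06,-1],[477,-280,-40,0,0,-1.19,-1],[520,-302,-30,0,0,-1.28,-1],[533,-309,-24,-0.001,-0.001,-1.28,-1]]' 30
python3 -m handwheel '[[0,0,0,0,0,0,-1],[0,0,0,0,0,0,-1]]'
python3 - <<'E'
from h import *
from bench import ctrl
s=ctrl.get_state();print(s["position"],R.from_rotvec(s["tool_rot"]).as_matrix().round(3))
m=ctrl.camera_model("wrist"); im=ctrl.get_image("wrist")[:,:,::-1]
cv2.imwrite("pics/w1.png",im); np.save("w1.npy",m,allow_pickle=True)
print(proj(m,[.599,-.204,.042]))
E
```

```text
time: 1.65
position: [0.6003, -0.2007, 0.2594]
tool_rot: [-2.27, -2.17, -0.001]
ft_force: [-0.3, -1.1, -0.2]
grip_width: 1.0
time: 1.9
position: [0.5977, -0.207, 0.2608]
tool_rot: [2.28, 2.159, -0.004]
ft_force: [0.2, 0.2, -0.4]
grip_width: 0.998
[ 0.5976775  -0.20700363  0.26076275] [[ 0.054  0.999 -0.   ]
 [ 0.999 -0.054 -0.003]
 [-0.003 -0.    -1.   ]]
[[283.70183517 178.23542998]]
```

View pics/w1.png

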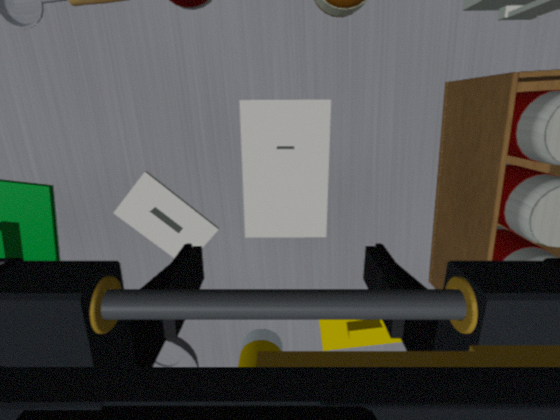

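```bash
python3 - <<'E'
from h import *
from bench import ctrl
m=np.load("w1.npy",allow_pickle=True).item(); im=cv2.imread("pics/w1.png"); g=cv2.cvtColor(im,cv2.COLOR_BGR2GRAY); hsv=cv2.cvtColor(im,cv2.COLOR_BGR2HSV)
print(g[170,[230,236,240,244,250,260]])
msk=((g>145)&(hsv[...,1]<50)).astype(np.uint8)
cs,_=cv2.findContours(msk[:, :],cv2.RETR_EXTERNAL,cv2.CHAIN_APPROX_NONE)
for c in cs:
    if cv2.contourArea(c)<5000: continue
    r=cv2.minAreaRect(plane(m,c[:,0,:],.014)[:,:2].astype(np.float32)); print(r,c[:,0].min(0),c[:,0].max(0))
    a=cv2.approxPolyDP(c,8,True)[:,0]; print(a.tolist(),plane(m,a,.014).round(4).tolist())
cv2.imwrite("pics/w1z.png",cv2.resize(im[90:250,220:350],None,fx=4,fy=3.7,interpolation=cv2.INTER_CUBIC))
E
```

```text
[120 116 119 163 165 165]
((0.6006608009338379, -0.20316648483276367), (0.16710086166858673, 0.10379043966531754), 87.21668243408203) [240 100] [330 237]
[[240, 100], [245, 236], [325, 236], [330, 100]] [[0.5541, -0.1173, 0.014], [0.5453, -0.2825, 0.014], [0.6474, -0.2879, 0.014], [0.6558, -0.1227, 0.014]]
```

View pics/w1z.png

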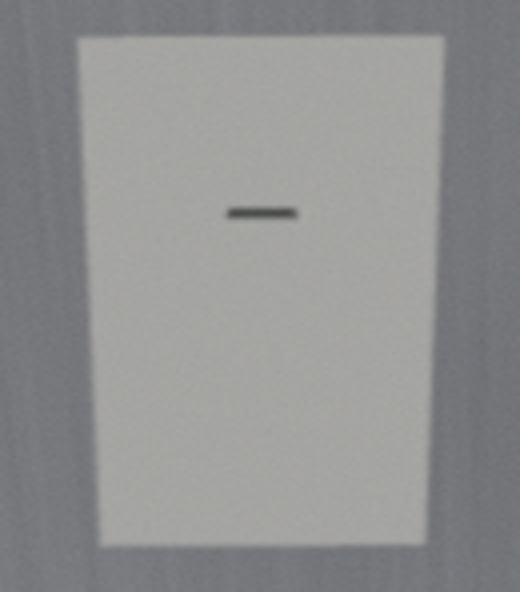

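```bash
python3 - <<'E'
from h import *
from bench import ctrl
s=ctrl.get_state();print(toT(s,[.6003,-.2032,.0305],np.radians(-2.85)))
E
```

```text
(array([  4.8,   2.4, 230.5]), array([ 0.0001,  0.003 , -0.005 ]))
```

```bash
python3 -m handwheel '[[5,2.4,50,0,0.003,-0.005,-1],[5,2.4,100,0,0.003,-0.005,-1],[5,2.4,150,0,0.003,-0.005,-1],[5,2.4,170,0,0.003,-0.005,-1],[5,2.4,170,0,0.003,-0.005,-1],[5,2.4,170,0,0.003,-0.005,-1]]'
python3 - <<'E'
from h import *
from bench import ctrl
s=ctrl.get_state();print(toT(s,[.6003,-.2032,.0305],np.radians(-2.85)))
E
```

```text
time: 2.7
position: [0.6029, -0.2008, 0.0931]
tool_rot: [2.271, 2.167, 0.005]
ft_force: [1.0, -0.4, 0.5]
grip_width: 0.998
(array([-2.6, -2.8, 62.6]), array([ 0.0039, -0.0004,  0.0031]))
```

```bash
python3 -m handwheel '[[0,0,20,0,0,0,-1],[0,0,30,0,0,0,-1],[0,0,30,0,0,0,-1],[0,0,30,0,0,0,-1]]'
python3 - <<'E'
from h import *
from bench import ctrl
for i in range(4):
    s=ctrl.get_state();print(s["time"],toT(s,[.6003,-.2032,.0305],np.radians(-2.85)))
    if i==0: cv2.imwrite("pics/w2.png",ctrl.get_image("wrist")[:,:,::-1])
    else: ctrl.get_image("top")
E
```

```text
time: 3.2
position: [0.6015, -0.1999, 0.0606]
tool_rot: [-2.271, -2.169, -0.002]
ft_force: [0.3, -0.4, 0.3]
grip_width: 0.992
3.2 (array([-3.4, -1.1, 30.1]), array([ 0.0003, -0.0017,  0.0039]))
3.25 (array([-3.4, -1.3, 30.3]), array([ 0.0008, -0.0016,  0.0039]))
3.3 (array([-3.3, -1.4, 30.5]), array([ 0.0009, -0.0015,  0.0038]))
3.35 (array([-3.3, -1.3, 30.5]), array([ 0.0009, -0.0014,  0.0037]))
```

View pics/w2.png

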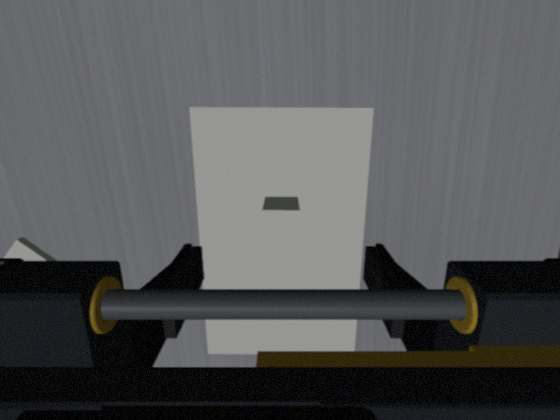

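```bash
python3 -m handwheel '[[-3.3,-1.3,15,0,-0.001,0.004,-1],[-3.3,-1.3,30,0,-0.001,0.004,-1],[-3.3,-1.3,30,0,-0.001,0.004,-1],[-3.3,-1.3,30,0,-0.001,0.004,-1]]' 40
python3 - <<'E'
from h import *
from bench import ctrl
s=ctrl.get_state();print(s["ft_force"],toT(s,[.6003,-.2032,.0305],np.radians(-2.85)))
E
```

```text
time: 3.9
position: [0.5994, -0.2029, 0.0295]
tool_rot: [-2.275, -2.164, -0.0]
ft_force: [0.4, -0.4, -0.7]
grip_width: 1.0
[ 0.3856172  -0.36134764 -0.66971275] (array([-0.2,  0.9, -1. ]), array([-0.0011, -0.0012, -0.0002]))
```

```bash
python3 -m handwheel '[[0,0.7,-1,0,0,0,-1],[0,0.7,-1,0,0,0,1],[0,0.7,-1,0,0,0,1],[0,0.7,-1,0,0,0,1],[0,0.7,-1,0,0,0,1],[0,0.7,-1,0,0,0,1],[0,0.7,-1,0,0,0,1],[0,0.7,-1,0,0,0,1],[0,0.7,-1,0,0,0,1]]' 55
python3 - <<'E'
from h import *
from bench import ctrl
s=ctrl.get_state();print(s["ft_force"],s["torque"],s["position"],R.from_rotvec(s["tool_rot"]).as_matrix().round(4))
# next view pose: camera over tub
print(toT(s,[.49,.16,.22],np.radians(1.7)))
m=ctrl.camera_model("top")
for n,uv,z in(("soy",(115,190),.05),("oil",(62,234),.24),("soytop",(88,177),.21),("jar",(289,140),.08),("can",(283,199),.085)): print(n,plane(m,[uv],z).round(3))
E
```

```text
time: 5.03
position: [0.6005, -0.2032, 0.0315]
tool_rot: [-2.276, -2.165, -0.001]
ft_force: [-0.6, -0.3, -0.2]
grip_width: 0.223
[-0.6085372  -0.29416651 -0.18620254] [-0.00980979 -0.06442855  0.00143436] [ 0.60051852 -0.20321102  0.03150119] [[ 5.000e-02  9.988e-01 -1.000e-04]
 [ 9.988e-01 -5.000e-02  6.000e-04]
 [ 6.000e-04 -1.000e-04 -1.000e+00]]
(array([ 357.4, -128.5, -188.3]), array([-0.0001, -0.0006, -0.0796]))
soy [[0.552 0.46  0.05 ]]
oil [[0.421 0.49  0.24 ]]
soytop [[0.554 0.455 0.21 ]]
jar [[ 0.679 -0.006  0.08 ]]
can [[0.522 0.01  0.085]]
```

```bash
python3 -m handwheel '[[0,0,-15,0,0,0,1],[0,0,-40,0,0,0,1],[0,0,-85,0,0,0,1],[20,-15,-130,0,0,-0.02,1],[55,-40,-175,0,0,-0.04,1],[95,-65,-220,0,0,-0.06,1],[135,-90,-255,0,0,-0.08,1],[165,-112,-270,0,0,-0.08,1],[177,-119.5,-270,0,0,-0.08,1],[177,-119.5,-270,0,0,-0.08,1],[177,-119.5,-270,0,0,-0.08,1]]'
python3 - <<'E'
from h import *
from bench import ctrl
s=ctrl.get_state();print(s["ft_force"],s["torque"],s["position"],R.from_rotvec(s["tool_rot"]).as_matrix().round(4),s["grip_width"])
m=ctrl.camera_model("wrist"); cv2.imwrite("pics/w3.png",ctrl.get_image("wrist")[:,:,::-1]); np.save("w3.npy",m,allow_pickle=True)
print(toT(s,[.49,.10,.30],np.radians(1.7)))
E
```

```text
time: 6.4
position: [0.4901, -0.0223, 0.3007]
tool_rot: [-2.189, -2.251, 0.001]
ft_force: [-0.2, -0.8, -1.4]
grip_width: 0.228
[-0.1649358  -0.84756917 -1.42033235] [-0.05041132 -0.14529822 -0.0041868 ] [ 0.49009466 -0.02233581  0.3007068 ] [[-2.790e-02  9.996e-01 -1.200e-03]
 [ 9.996e-01  2.790e-02  7.000e-04]
 [ 7.000e-04 -1.100e-03 -1.000e+00]] 0.2278079073417073
(array([122.3,   3.3,   0.8]), array([-0.0011, -0.0007, -0.0018]))
```

View pics/w3.png

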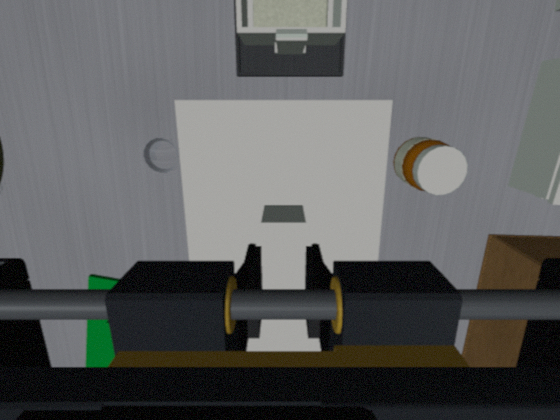

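```bash
python3 -m handwheel '[[40,1,0,0,0,0,1],[85,2,0,0,0,0,1],[112,3,0,0,0,0,1],[117,3.3,0,-0.001,-0.001,-0.002,1],[117,3.3,0,-0.001,-0.001,-0.002,1],[117,3.3,0,-0.001,-0.001,-0.002,1]]'
python3 - <<'E'
from h import *
from bench import ctrl
s=ctrl.get_state();print(s["position"],R.from_rotvec(s["tool_rot"]).as_matrix().round(4))
m=ctrl.camera_model("wrist"); im=ctrl.get_image("wrist")[:,:,::-1]; cv2.imwrite("pics/w4.png",im); np.save("w4.npy",m,allow_pickle=True)
a=cv2.imread("pics/w3.png")[0:110,220:360]
cv2.imwrite("pics/w3z.png",cv2.resize(a,None,fx=5,fy=5,interpolation=cv2.INTER_CUBIC))
cv2.imwrite("pics/w4z.png",cv2.resize(im[0:115,220:360],None,fx=5,fy=5,interpolation=cv2.INTER_CUBIC))
E
```

```text
time: 7.2
position: [0.4902, 0.0944, 0.3013]
tool_rot: [2.188, 2.253, -0.0]
ft_force: [-0.3, 0.6, -2.6]
grip_width: 0.226
[0.49019141 0.09437856 0.3013338 ] [[-2.900e-02  9.996e-01  5.000e-04]
 [ 9.996e-01  2.900e-02 -7.000e-04]
 [-7.000e-04  5.000e-04 -1.000e+00]]
```

View pics/w3z.png

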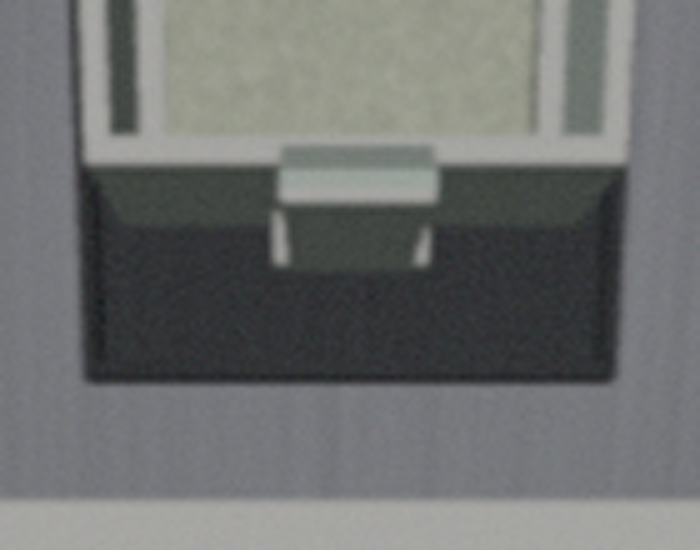

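View pics/w4z.png

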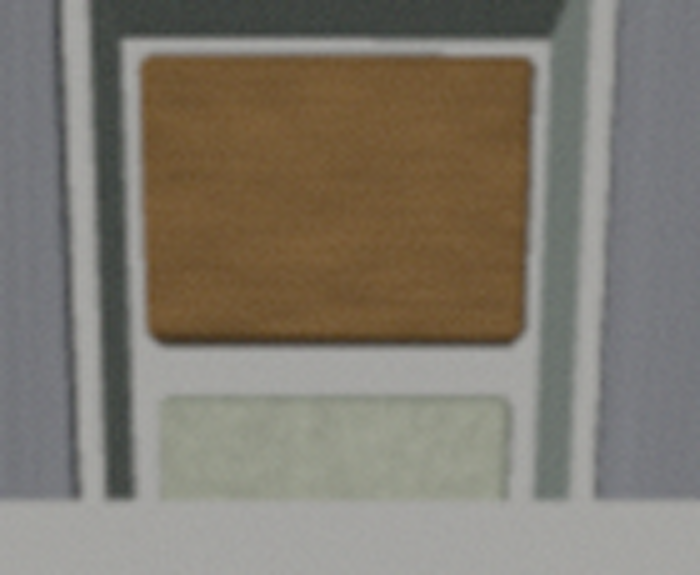

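```bash
python3 - <<'E'
from h import *
m=np.load("w3.npy",allow_pickle=True).item()
q=lambda a:np.array(a)/5.+[220,0]-0.4
P=plane(m,q([[83,163],[628,163],[110,135],[605,133],[78,2],[634,2]]),.076); print("rim outer corners, inner corners, side edges",P.round(4).tolist())
print("hook head",plane(m,q([[279,203],[440,203],[358,203]]),.086).round(4).tolist(), plane(m,q([[282,147],[437,147]]),.102).round(4).tolist())
print("tray -y edge",plane(m,q([[87,381],[615,381]]),.0).round(4).tolist(),plane(m,q([[87,381],[615,381]]),.018).round(4).tolist())
print("cover held +y edge, z plate top=.2832", plane(m,[[177,100],[391,100]],.3007-.0315+.014).round(4).tolist())
m=np.load("w4.npy",allow_pickle=True).item()
print("w4 side edges outer",plane(m,q([[57,50],[615,50],[77,450],[596,450]]),.076).round(4).tolist())
E
```

```text
rim outer corners, inner corners, side edges [[0.4386, 0.1293, 0.076], [0.5489, 0.1324, 0.076], [0.4441, 0.1345, 0.076], [0.5438, 0.1377, 0.076], [0.438, 0.1579, 0.076], [0.5477, 0.161, 0.076]]
hook head [[0.4787, 0.1213, 0.086], [0.5106, 0.1222, 0.086], [0.4944, 0.1217, 0.086]] [[0.4795, 0.128, 0.102], [0.5086, 0.1289, 0.102]]
tray -y edge [[0.4287, 0.0943, 0.0], [0.562, 0.0981, 0.0]] [[0.4312, 0.0928, 0.018], [0.5591, 0.0965, 0.018]]
cover held +y edge, z plate top=.2832 [[0.4383, 0.0598, 0.2832], [0.5394, 0.0627, 0.2832]]
w4 side edges outer [[0.434, 0.2657, 0.076], [0.545, 0.2691, 0.076], [0.437, 0.1907, 0.076], [0.5471, 0.194, 0.076]]
```

```bash
python3 - <<'E'
from h import *
from bench import ctrl
s=ctrl.get_state();print(s["position"],toT(s,[.4905,.2111,.150],np.radians(1.65)))
E
```

```text
[0.49015688 0.09459896 0.30142282] (array([116.5,   3.6, 151.4]), array([0.0007, 0.0006, 0.0004]))
```

```bash
python3 -m handwheel '[[40,1,0,0,0,0,1],[85,2,20,0,0,0,1],[110,3,60,0,0,0,1],[116.5,3.6,100,0,0,0,1],[116.5,3.6,130,0,0,0,1],[116.5,3.6,145,0,0,0,1],[116.5,3.6,151,0,0,0,1],[116.5,3.6,151,0,0,0,1],[116.5,3.6,151,0,0,0,1]]'
python3 - <<'E'
from h import *
from bench import ctrl
s=ctrl.get_state();print(s["position"],R.from_rotvec(s["tool_rot"]).as_matrix().round(4),s["ft_force"])
m=ctrl.camera_model("wrist"); im=ctrl.get_image("wrist")[:,:,::-1]; cv2.imwrite("pics/w5.png",im); np.save("w5.npy",m,allow_pickle=True)
cv2.imwrite("pics/s5.png",ctrl.get_image("scene")[:,:,::-1][150:270,270:420].repeat(4,0).repeat(4,1))
E
```

```text
time: 8.38
position: [0.4907, 0.2131, 0.1518]
tool_rot: [2.184, 2.255, 0.004]
ft_force: [0.1, -0.2, -1.6]
grip_width: 0.228
[0.49074009 0.21309877 0.15180079] [[-3.160e-02  9.995e-01  3.200e-03]
 [ 9.995e-01  3.160e-02  0.000e+00]
 [-1.000e-04  3.200e-03 -1.000e+00]] [ 0.05983805 -0.17238116 -1.5560823 ]
```

View pics/w5.png

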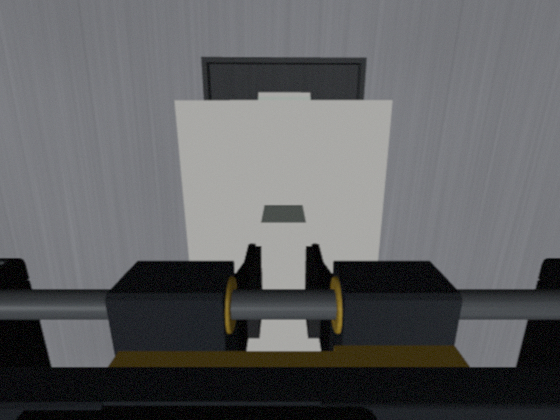

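View pics/s5.png

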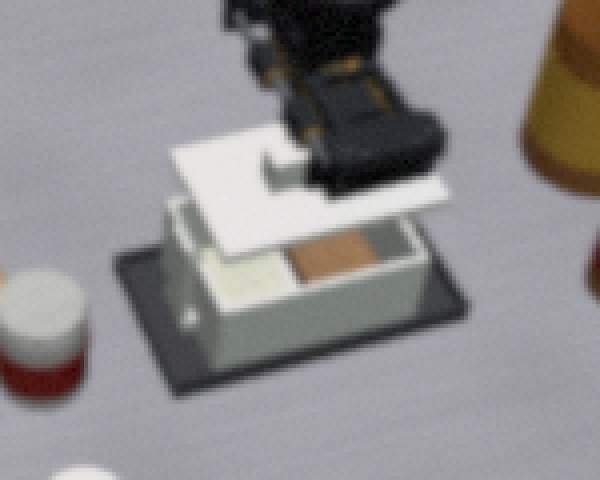

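```bash
python3 - <<'E'
from h import *
from bench import ctrl
m=np.load("w5.npy",allow_pickle=True).item(); im=cv2.imread("pics/w5.png"); g=cv2.cvtColor(im,cv2.COLOR_BGR2GRAY).astype(int)
print("col284 rows",[(r,int(g[r,275:295].mean())) for r in range(54,106)])
for z in (.086,.102): print(z,plane(m,[[258,92.5],[310,92.5]],z).round(4).tolist())
zt=.1518-.0315+.014
print("cover",plane(m,[[177,100],[391,100]],zt).round(4).tolist(), "tray",plane(m,[[202,58],[365,58]],.018).round(4).tolist())
print("axis at camera",m["xyz"])
cv2.imwrite("pics/w5z.png",cv2.resize(im[45:115,170:400],None,fx=3.4,fy=6,interpolation=cv2.INTER_CUBIC))
E
```

```text
col284 rows [(54, 123), (55, 124), (56, 116), (57, 83), (58, 56), (59, 52), (60, 53), (61, 52), (62, 43), (63, 29), (64, 36), (65, 50), (66, 52), (67, 52), (68, 52), (69, 52), (70, 51), (71, 52), (72, 52), (73, 52), (74, 51), (75, 53), (76, 52), (77, 52), (78, 52), (79, 52), (80, 52), (81, 53), (82, 51), (83, 53), (84, 51), (85, 52), (86, 51), (87, 52), (88, 52), (89, 51), (90, 51), (91, 77), (92, 129), (93, 163), (94, 169), (95, 168), (96, 167), (97, 166), (98, 165), (99, 166), (100, 167), (101, 168), (102, 168), (103, 168), (104, 168), (105, 167)]
0.086 [[0.4736, 0.3015, 0.086], [0.5052, 0.3025, 0.086]]
0.102 [[0.4747, 0.3009, 0.102], [0.5039, 0.3018, 0.102]]
cover [[0.4388, 0.2951, 0.1343], [0.5399, 0.2984, 0.1343]] tray [[0.4249, 0.328, 0.018], [0.552, 0.3322, 0.018]]
axis at camera [0.48853636 0.29355908 0.2985138 ]
```

View pics/w5z.png

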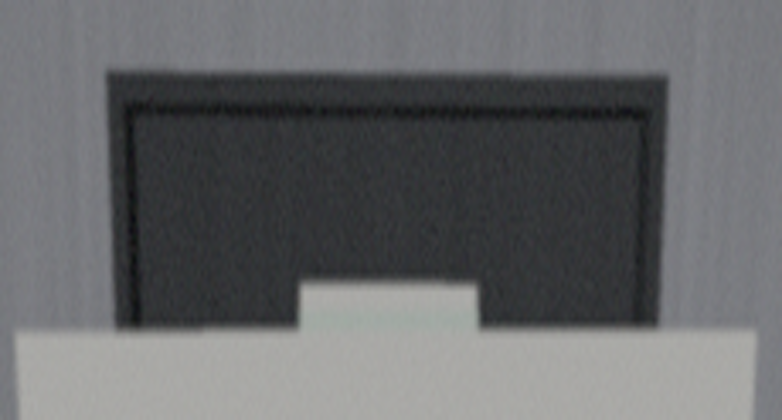

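```bash
python3 - <<'E'
from h import *
from bench import ctrl
s=ctrl.get_state();print(s["position"],toT(s,[.4905,.2118,.130],np.radians(1.7)))
E
```

```text
[0.49052634 0.21312309 0.15160326] (array([-1.3, -0.1, 21.6]), array([0.0029, 0.0002, 0.0021]))
```

```bash
python3 -m handwheel '[[-1.3,0,6,0.003,0,0.002,1],[-1.3,0,14,0.003,0,0.002,1],[-1.3,0,20,0.003,0,0.002,1],[-1.3,0,20,0.003,0,0.002,1],[-1.3,0,20,0.003,0,0.002,1]]' 60
python3 - <<'E'
from h import *
from bench import ctrl
s=ctrl.get_state();print(s["position"],s["ft_force"],s["torque"],toT(s,[.4905,.2118,.1015],np.radians(1.7)))
m=ctrl.camera_model("wrist"); im=ctrl.get_image("wrist")[:,:,::-1]; cv2.imwrite("pics/w6.png",im)
cv2.imwrite("pics/w6z.png",cv2.resize(im[45:115,170:400],None,fx=3.4,fy=6,interpolation=cv2.INTER_CUBIC))
g=cv2.cvtColor(im,cv2.COLOR_BGR2GRAY).astype(int);print([(r,int(g[r,275:295].mean())) for r in range(78,106)])
E
```

```text
time: 9.1
position: [0.49, 0.2118, 0.1307]
tool_rot: [-2.187, -2.254, 0.002]
ft_force: [-0.8, 0.6, -1.2]
grip_width: 0.228
[0.49001979 0.21177499 0.13066476] [-0.82842794  0.64955305 -1.21890337] [ 0.0008898  -0.11194797 -0.03803425] (array([ 0. ,  0.5, 29.2]), array([-0.0018,  0.0002,  0.0005]))
[(78, 52), (79, 52), (80, 53), (81, 52), (82, 53), (83, 51), (84, 52), (85, 50), (86, 56), (87, 106), (88, 160), (89, 169), (90, 168), (91, 168), (92, 167), (93, 165), (94, 165), (95, 165), (96, 166), (97, 158), (98, 130), (99, 123), (100, 146), (101, 165), (102, 169), (103, 168), (104, 168), (105, 168)]
```

View pics/w6z.png

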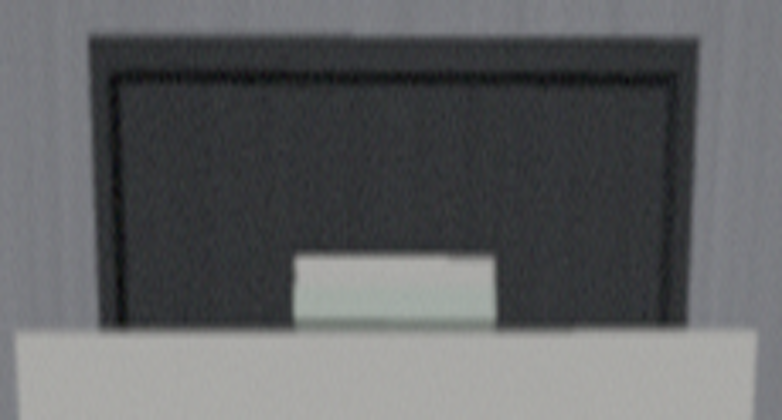

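```bash
python3 - <<'E'
from h import *
from bench import ctrl
m=ctrl.camera_model("wrist")
q=lambda a:np.array(a)/[3.4,6]+[170,45]-[.35,.4]
h=plane(m,q([[294,254],[496,254]]),.102); c=plane(m,q([[15,330],[757,330]]),.1307-.0315+.014)
print(h.round(4).tolist(),c.round(4).tolist(),((h.mean(0)-c.mean(0))*1000).round(2))
E
```

```text
[[0.4746, 0.3014, 0.102], [0.5042, 0.3023, 0.102]] [[0.4367, 0.294, 0.1132], [0.5398, 0.2972, 0.1132]] [  1.13   6.28 -11.2 ]
```

```bash
python3 -m handwheel '[[0,1.1,4,0,0,0,1],[0,1.1,8,0,0,0,1],[0,1.1,12,0,0,0,1],[0,1.1,15,0,0,0,1],[0,1.1,15,0,0,0,1]]'
python3 - <<'E'
from h import *
from bench import ctrl
s=ctrl.get_state();print(s["position"],s["ft_force"],s["torque"],toT(s,[.491,.2118,.1015],np.radians(1.7)))
E
```

```text
time: 9.78
position: [0.4923, 0.2118, 0.1171]
tool_rot: [2.188, 2.254, 0.0]
ft_force: [-0.7, -2.1, 7.5]
grip_width: 0.228
[0.4923305  0.21183392 0.11706848] [-0.72281193 -2.10907366  7.49593143] [-0.147018    0.13198171  0.04075614] (array([ 0. , -1.3, 15.6]), array([0.0007, 0.0004, 0.    ]))
```

```bash
python3 -m handwheel '[[0,-0.8,3,0,0,0,1],[0,-0.8,6,0,0,0,1],[0,-0.8,9,0,0,0,1],[0,-0.8,9,0,0,0,1]]'
python3 - <<'E'
from h import *
from bench import ctrl
s=ctrl.get_state();print(s["position"],s["ft_force"],s["torque"],toT(s,[.491,.2118,.1015],np.radians(1.7)))
E
```

```text
time: 10.28
position: [0.4927, 0.2092, 0.1081]
tool_rot: [2.188, 2.249, -0.002]
ft_force: [1.1, -7.9, 7.7]
grip_width: 0.226
[0.49270584 0.20916124 0.10810685] [ 1.13905451 -7.94521409  7.67426858] [-0.89310604 -0.23749747 -0.02790024] (array([ 2.7, -1.6,  6.6]), array([ 0.0018,  0.0038, -0.0021]))
```

```bash
python3 - <<'E'
from h import *
from bench import ctrl
im=ctrl.get_image("wrist")[:,:,::-1]; cv2.imwrite("pics/w7.png",im)
cv2.imwrite("pics/w7z.png",cv2.resize(im[45:235,170:400],None,fx=3.4,fy=3.1,interpolation=cv2.INTER_CUBIC))
a=ctrl.get_image("scene")[:,:,::-1][160:260,290:400]
cv2.imwrite("pics/s7.png",cv2.resize(a,None,fx=6,fy=6,interpolation=cv2.INTER_CUBIC))
s=ctrl.get_state();print(s["position"],s["ft_force"],s["torque"])
E
```

```text
[0.49267021 0.20920236 0.10804329] [ 0.58774218 -7.04286372  8.61375924] [-0.86942553 -0.21681046 -0.01891187]
```

View pics/w7z.png

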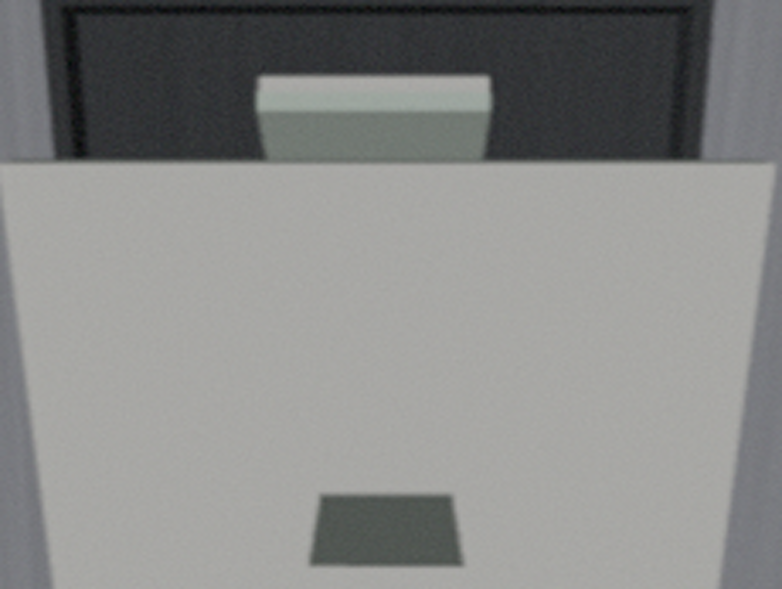

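View pics/s7.png

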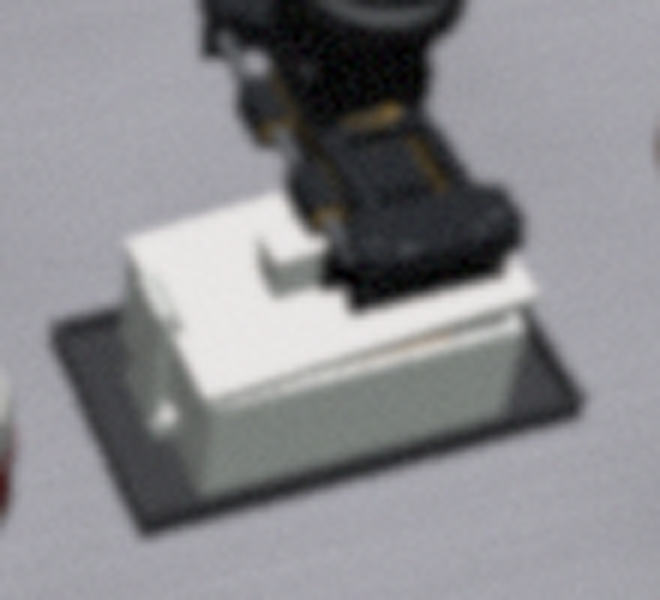

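```bash
python3 -m handwheel '[[0.5,-0.5,3,0,-0.02,0,1],[1,-0.5,6,0,-0.04,0,1],[1,-0.5,9,0,-0.05,0,1],[1,-0.5,11,0,-0.05,0,1],[1,-0.5,11,0,-0.05,0,1]]'
python3 - <<'E'
from h import *
from bench import ctrl
im=ctrl.get_image("wrist")[:,:,::-1]
cv2.imwrite("pics/w8z.png",cv2.resize(im[45:235,170:400],None,fx=3.4,fy=3.1,interpolation=cv2.INTER_CUBIC))
a=ctrl.get_image("scene")[:,:,::-1][160:260,290:400]
cv2.imwrite("pics/s8.png",cv2.resize(a,None,fx=6,fy=6,interpolation=cv2.INTER_CUBIC))
s=ctrl.get_state();print(s["position"],s["ft_force"],s["torque"],R.from_rotvec(s["tool_rot"]).as_matrix().round(4))
E
```

```text
time: 11.0
position: [0.492, 0.2106, 0.101]
tool_rot: [2.159, 2.222, -0.06]
ft_force: [-8.8, -10.1, 36.2]
grip_width: 0.224
[0.49195138 0.21058084 0.10102664] [ -8.56583745 -10.42932211  35.79441288] [-2.8507639   1.93376093 -0.08058589] [[-0.0284  0.9996  0.0037]
 [ 0.998   0.0286 -0.0571]
 [-0.0571  0.0021 -0.9984]]
```

View pics/w8z.png

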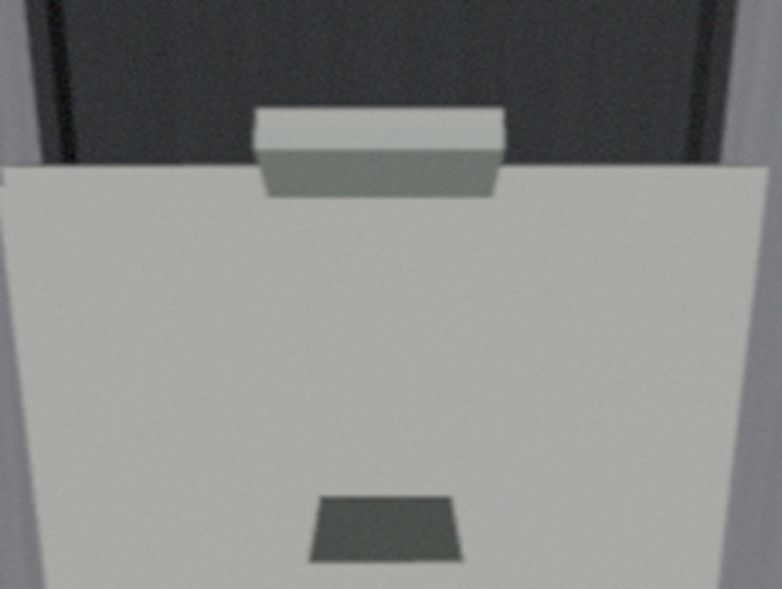

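View pics/s8.png

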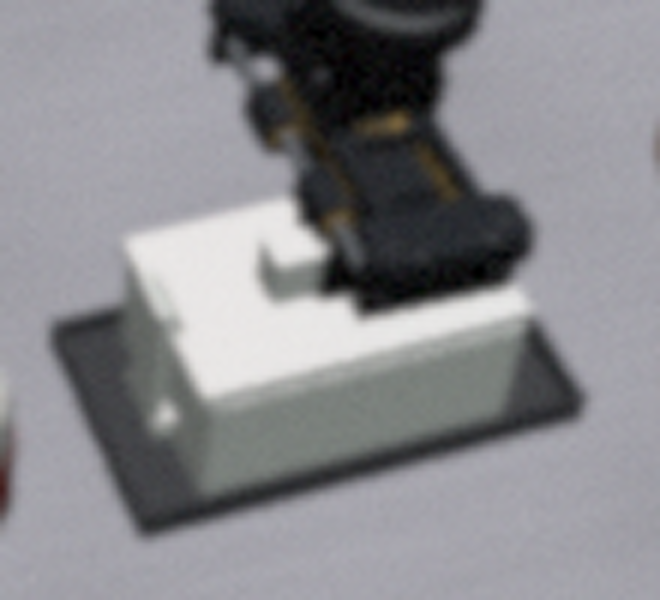

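```bash
python3 -m handwheel '[[0,0,-2,0,0.025,0,1],[-1,-0.5,-4,0,0.05,0,1],[-1,-0.5,-4,0,0.05,0,1],[-1,-0.5,-4,0,0.05,0,1]]'
python3 - <<'E'
from h import *
from bench import ctrl
s=ctrl.get_state();print(s["position"],s["ft_force"],s["torque"],R.from_rotvec(s["tool_rot"]).as_matrix().round(4))
E
```

```text
time: 11.6
position: [0.4917, 0.2107, 0.1015]
tool_rot: [2.186, 2.251, 0.001]
ft_force: [1.5, -3.2, 7.8]
grip_width: 0.226
[0.49173013 0.21065241 0.10154558] [ 1.54664188 -3.22975391  7.76385101] [-1.43602776 -0.34816101  0.0449436 ] [[-0.0295  0.9996  0.0031]
 [ 0.9996  0.0295 -0.0025]
 [-0.0026  0.003  -1.    ]]
```

```bash
python3 -m handwheel '[[-0.5,0,2,0,0,0,1],[-0.5,0,4,0,0,0,1],[-0.5,0,5,0,0,0,1],[-0.5,0,5,0,0,0,1]]'
python3 -m handwheel '[[0,0,-3,0,0,0,1],[-0.3,0,-7,0,0,0,1],[-0.3,0,-7,0,0,0,1]]'
python3 - <<'E'
from bench import ctrl
s=ctrl.get_state();print(s["position"],s["ft_force"],s["torque"])
E
```

```text
time: 12.1
position: [0.4918, 0.2109, 0.1009]
tool_rot: [2.184, 2.25, -0.002]
ft_force: [-10.2, -8.5, 41.0]
grip_width: 0.228
time: 12.48
position: [0.4896, 0.2111, 0.1017]
tool_rot: [-2.187, -2.254, 0.001]
ft_force: [0.6, -0.3, 1.7]
grip_width: 0.226
[0.4895658  0.21105904 0.10174987] [ 0.56866615 -0.28667595  1.71578429] [-0.34566496 -0.53557151  0.07267165]
```

Nearly force-free; release, then rise straight.

```bash
python3 -m handwheel '[[0,0,0,0,0,0,0],[0,0,0,0,0,0,-0.1],[0,0,0,0,0,0,-0.1],[0,0,0,0,0,0,-0.1],[0,0,0,0,0,0,-0.1],[0,0,0,0,0,0,-0.1]]'
python3 -m handwheel '[[0,0,-10,0,0,0,-0.1],[0,0,-30,0,0,0,-0.1],[0,0,-70,0,0,0,-0.1],[-30,0,-115,0,0,0,-0.1],[-80,0,-150,0,0,0,-0.1],[-120,0,-180,0,0,0,-0.1],[-120,0,-180,0,0,0,-0.1],[-120,0,-180,0,0,0,-0.1]]'
python3 - <<'E'
from h import *
from bench import ctrl
s=ctrl.get_state();print(s["position"],s["ft_force"],s["grip_width"])
m=ctrl.camera_model("wrist");np.save("w9.npy",m,allow_pickle=True)
im=ctrl.get_image("wrist")[:,:,::-1]; cv2.imwrite("pics/w9.png",im)
cv2.imwrite("pics/w9z.png",cv2.resize(im[0:200,210:360],None,fx=5,fy=3,interpolation=cv2.INTER_CUBIC))
a=ctrl.get_image("scene")[:,:,::-1]; cv2.imwrite("pics/s9f.png",a);a=a[160:260,290:400]
cv2.imwrite("pics/s9.png",cv2.resize(a,None,fx=6,fy=6,interpolation=cv2.INTER_CUBIC))
E
```

```text
time: 13.22
position: [0.4892, 0.211, 0.1017]
tool_rot: [-2.187, -2.254, 0.003]
ft_force: [-0.6, 0.3, 0.9]
grip_width: 0.548
time: 14.22
position: [0.493, 0.0921, 0.2824]
tool_rot: [-2.187, -2.255, 0.001]
ft_force: [-0.5, 0.4, -0.1]
grip_width: 0.551
[0.49302685 0.0920608  0.28242446] [-0.49790837  0.38978437 -0.1350519 ] 0.5509533177012342
```

View pics/w9.png

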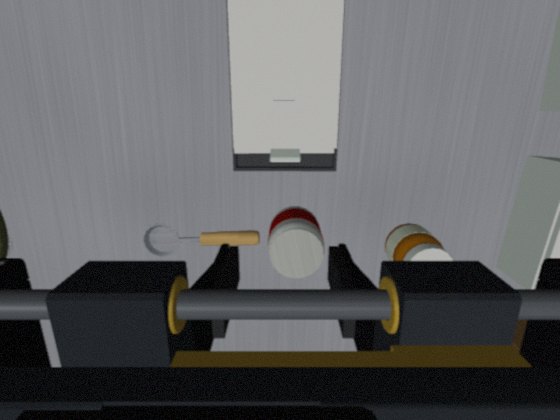

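View pics/w9z.png

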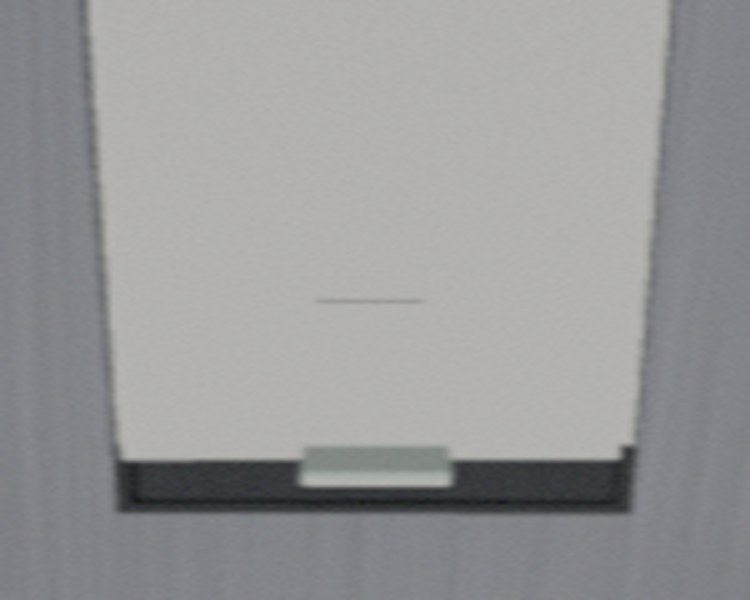

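View pics/s9.png

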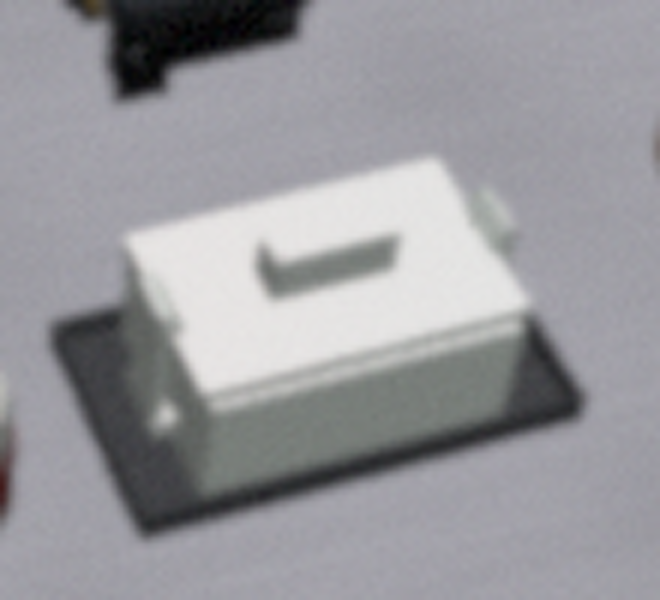

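View pics/s9f.png

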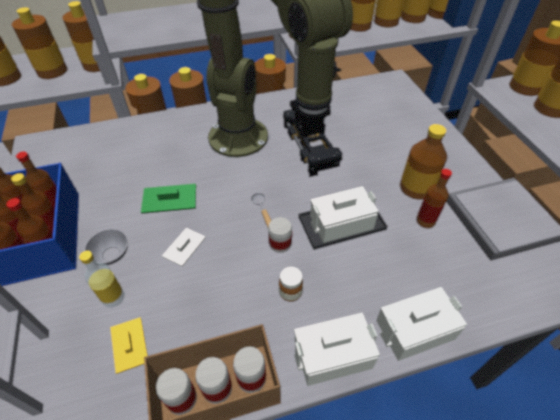

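```bash
python3 -m handwheel '[[40,0,0,0,0,0,-0.1],[80,0,0,0,0,0,-0.1],[110,0,0,0,0,0,-0.1],[110,0,0,0,0,0,-0.1],[110,0,0,0,0,0,-0.1]]'
python3 - <<'E'
from h import *
from bench import ctrl
m=ctrl.camera_model("wrist")
im=ctrl.get_image("wrist")[:,:,::-1]; cv2.imwrite("pics/w10.png",im)
y=np.array([-.0288,.9996,0]); x=np.array([.9996,.0288,0]); c=np.array([.4914,.2109,.084])
P=[c+a*.052*x+b*.084*y for a in(-1,1) for b in(-1,1)]
print("wrist",proj(m,P).round(1).tolist())
ms=ctrl.camera_model("scene"); uv=proj(ms,P); print("scene",uv.round(1).tolist())
a=cv2.imread("pics/s9f.png")
for z,col in((.084,(0,0,255)),):
    for p in uv: cv2.circle(a,tuple(int(v*8) for v in p),4,col,-1,shift=3) if 0 else cv2.drawMarker(a,tuple(int(round(v)) for v in p),col,cv2.MARKER_CROSS,3)
cv2.imwrite("pics/s10.png",cv2.resize(a[160:260,290:400],None,fx=6,fy=6,interpolation=cv2.INTER_NEAREST))
E
```

```text
time: 14.95
position: [0.4895, 0.2009, 0.2811]
tool_rot: [-2.186, -2.255, 0.004]
ft_force: [0.7, -1.9, 0.1]
grip_width: 0.549
wrist [[238.8, 249.3], [232.7, 92.3], [330.7, 249.7], [338.4, 92.6]]
scene [[311.3, 199.1], [363.6, 186.0], [324.7, 225.6], [379.6, 211.0]]
```

View pics/w10.png

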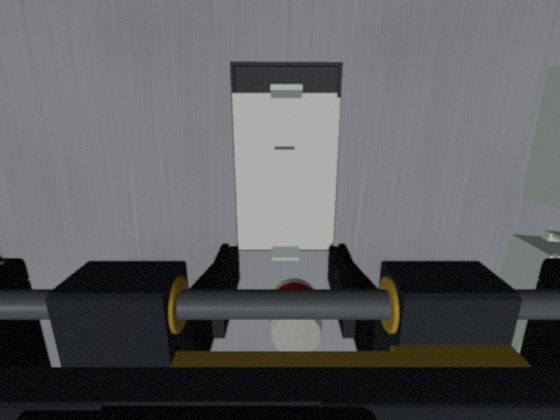

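View pics/s10.png

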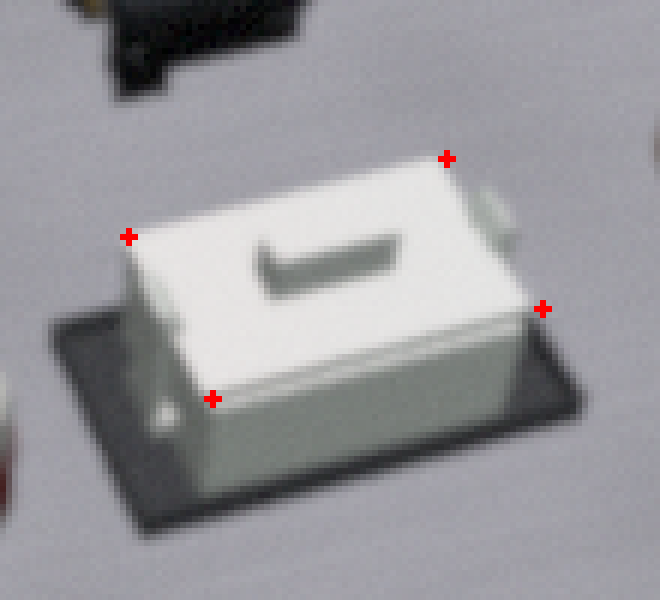

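```bash
python3 - <<'E'
import cv2
a=cv2.imread("pics/s9f.png")
cv2.imwrite("pics/s11.png",cv2.resize(a[200:240,318:386],None,fx=11,fy=11,interpolation=cv2.INTER_CUBIC))
g=cv2.cvtColor(a,cv2.COLOR_BGR2GRAY)
for c in range(328,378,6): print(c,g[200:240,c].tolist())
E
```

```text
328 [227, 228, 228, 229, 229, 228, 229, 229, 229, 227, 227, 228, 227, 228, 229, 228, 227, 227, 229, 229, 229, 227, 226, 220, 194, 174, 180, 178, 148, 128, 122, 123, 121, 124, 126, 123, 124, 124, 125, 124]
334 [205, 175, 148, 128, 115, 115, 127, 147, 170, 195, 218, 226, 229, 229, 228, 228, 227, 227, 229, 227, 228, 225, 209, 178, 175, 183, 163, 136, 123, 123, 122, 124, 121, 124, 125, 121, 126, 124, 118, 103]
340 [229, 223, 200, 158, 133, 126, 124, 136, 163, 206, 223, 227, 228, 228, 229, 228, 228, 228, 229, 227, 218, 190, 174, 183, 173, 146, 129, 123, 127, 123, 124, 124, 124, 123, 124, 125, 123, 111, 86, 58]
346 [216, 178, 141, 126, 125, 125, 148, 187, 220, 226, 227, 229, 227, 227, 229, 228, 226, 227, 221, 195, 173, 182, 181, 157, 128, 124, 124, 125, 122, 126, 121, 126, 126, 123, 122, 113, 95, 68, 45, 55]
352 [154, 129, 123, 123, 136, 171, 208, 225, 228, 228, 226, 228, 227, 228, 227, 227, 226, 216, 183, 177, 189, 171, 141, 127, 124, 123, 124, 123, 125, 119, 124, 123, 120, 119, 103, 81, 47, 45, 71, 116]
358 [225, 226, 226, 227, 226, 226, 229, 228, 227, 227, 229, 228, 228, 228, 227, 220, 192, 174, 179, 178, 149, 130, 125, 123, 122, 124, 123, 125, 124, 125, 122, 123, 111, 89, 63, 46, 63, 106, 143, 159]
364 [229, 229, 228, 227, 228, 226, 228, 227, 229, 228, 227, 228, 228, 225, 208, 175, 178, 186, 164, 134, 127, 124, 123, 122, 125, 121, 122, 124, 122, 122, 119, 94, 71, 52, 50, 86, 130, 155, 163, 164]
370 [207, 218, 224, 225, 228, 227, 229, 227, 228, 227, 227, 225, 217, 190, 176, 188, 177, 146, 127, 128, 126, 124, 120, 123, 122, 124, 125, 124, 119, 106, 81, 53, 48, 74, 114, 149, 160, 165, 164, 162]
376 [153, 155, 159, 162, 164, 170, 180, 193, 209, 220, 219, 193, 163, 155, 160, 144, 116, 105, 99, 93, 86, 80, 80, 78, 74, 68, 70, 67, 64, 56, 45, 63, 107, 144, 159, 163, 164, 165, 161, 160]
```

View pics/s11.png

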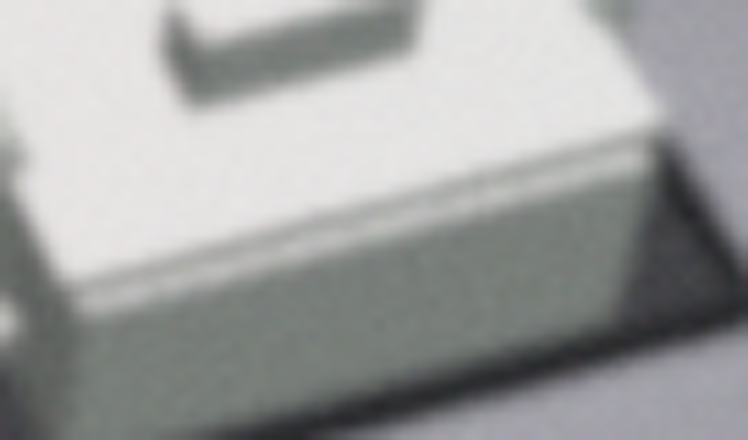

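```bash
python3 -c "
from bench import ctrl
print(ctrl.get_state()['time']); print(ctrl.close_job())"
```

```text
15.0
the job is handed in; nothing more can be done
None
```

The large white cover is on the tub, snapped under both hooks and lying level on the rim. I handed the job in at 15 s, with the gripper open and clear above it.

**What I did:** I picked the cover up by its rib. The wrist camera put the tub's centre at about (0.491, 0.211), roughly 1 mm off the tray's centre. I lined the cover up against the hook in the same view and pressed down.

**What did not go smoothly:**
- **Uneven snap:** The cover tilted on the way down. The −y end went down first, and the +y end was left riding on its hook. I finished that end with a slight tilt of the tool of about 0.05 rad and a 1 mm nudge toward +y.
- **Final press:** I then levelled the tool and pressed straight down once more, reading 41 N at the wrist, before letting go. That was wrist force through the finger grip. The wrist limit is 120 N, and I saw no sign of the gripper's body pressing on anything.

**Last checks:**
- **Height:** The tool stood at z = 0.1017 m when I let go, against 0.1015 m expected with the cover fully home.
- **Hooks:** Wrist pictures show a hook head over the plate at each end.
- **Level:** In the scene view, the visible side of the plate and the rim ledge look equally deep along the whole tub, so I judged it level.
- **Position:** The plate's corners fell within about 1 pixel of the predicted home pose in the wrist view, and within 1–3 pixels in the scene view.
- **Other items:** By eye, the bottles, jars and other things looked unmoved. I did not measure them.

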